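# Sweep tube caps through the sorting gate

## Task

Sweep the three loose blue tube caps across the sorting tray with the fingertips, one at a time through the gate in the fence, so that each drops into the slot behind it. Only push them along the tray floor: do not pick them up or tip them on edge. Leave the little square box that stands in the tray, and the bottle and pipette-tip box beside the tray, where they are.

Things in the scene. Friction and masses are not known exactly. Their poses are not given: they have to be found in the camera images.
- tray: White sorting tray fixed to the bench, 273 x 330 mm. Origin on the bench; x points from the field through the gate to the slot, z up. Flat field floor 86 mm above the bench, from x = -165 mm to the slot's edge at x = 55 mm, y = -160 to 160 mm. All walls and fences (5 mm thick) rise to 104 mm. Two grey fences slant like a funnel from the side walls (at x about 0) to the gate.
- gate (a point): Middle of the gate at floor height: x = 52 mm in the tray, 86 mm above the bench; axes as the tray's. The gap between the fence ends is about 42 mm wide: one cap at a time. A cap drops in once its centre is past the slot's edge, 2.5 mm beyond this point, so the fingers need not enter the gate.
- slot (a point): Middle of the slot's bottom, x = 76 mm in the tray, 6 mm above the bench. The slot is open above, 80 mm deep below the field's floor, 42 mm along the tray's x (55 to 97 mm) and 160 mm along y; its far wall rises to 104 mm above the bench.
- cap_a: Blue screw cap for a lab tube, a plain disc 30 mm in diameter and 14 mm tall, 10 to 21 g, loose and lying flat on the tray's floor. Origin: centre of its underside; z up. Its spin does not matter. It may turn over as it drops into the slot, and caps may come to lie on one another there.
- cap_b: Blue screw cap for a lab tube, a plain disc 30 mm in diameter and 14 mm tall, 10 to 21 g, loose and lying flat on the tray's floor. Origin: centre of its underside; z up. Its spin does not matter. It may turn over as it drops into the slot, and caps may come to lie on one another there.
- cap_c: Blue screw cap for a lab tube, a plain disc 30 mm in diameter and 14 mm tall, 10 to 21 g, loose and lying flat on the tray's floor. Origin: centre of its underside; z up. Its spin does not matter. It may turn over as it drops into the slot, and caps may come to lie on one another there.
- slidebox: Little closed square coverslip box with a blue lid, 27.5 x 27.5 mm and 20 mm tall, 40 g, loose on the tray's floor. Caps and box start in four places, any of them: about x = -95, y = -30 or 30 mm and x = -60, y = -95 or 95 mm in the tray. Not to be moved. Origin: centre of its underside.
- bottle: White plastic bottle, 52 mm in diameter, 100 mm tall, standing on the bench close beside the tray on its -y side. Not to be moved. Origin: centre of its underside.
- tipbox: Grey pipette-tip box with rows of yellow tips on top, 87 x 122 x 50 mm, on the bench beside the tray on its +y side. Not to be moved. Origin: centre of its underside.
Things that resemble listed ones, but are neither listed nor needed, are in the scene too. What is shaped like the cap_b but pink is not meant.

How it is judged:
By the outcome, as a careful person would: the job done as asked, in the order asked, and still so for the second after the job is handed in, with the robot touching nothing.
It also fails if it takes over 64 s, if anything falls off the work surface, if the arm or the gripper's body presses on something with over 40 N, if the wrist force passes 120 N, or if a joint passes its speed limit or range.

## Robot

A 6-joint arm with a two-finger parallel gripper is mounted at the origin on the work surface. World frame = base frame: x ahead of the robot, y to its left, z up, the work surface at z = 0. Lengths are in m, angles in rad, forces in N, time in s.
With the tool pointing down it reaches from about 0.375 to 0.975 m from the base axis. Payload 3.8 kg.
Tool frame: the origin (TCP) lies midway between the tips of the shut fingers; the grasp point (between the pads) lies 19 mm behind it; x points along the fingers, y is the direction in which the jaws open and shut, and the axes are right-handed (so a half turn about x gives the same grasp; the last joint's range is limited). The gripper opens to 88 mm and grips with 3 to 60 N. Pads are 18 mm wide; open, the fingers measure 123 mm over their backs; the gripper's body (75 mm by 187 mm) begins 45 mm behind the grasp point.
Start: joints at [-1.372, 0.264, 1.604, -0, 1.274, -0.037], TCP at [0.158, -0.656, 0.239] pointing down, gripper open.
Joint ranges: [-2.63, 2.63], [-0.94, 2.18], [0.31, 2.57], [-1.31, 4.45], [0, 2.66], [-2.55, 2.55]. Speed limits (rad/s): [2.57, 2.57, 3.14, 3.14, 3.14, 3.14].

## Interface

Orientations are given as a rotation vector (axis times angle).
In Python, from cell import manip, inverse_kinematics, cams, order gives the robot as it stands. Calls block until the motion is done:
- manip.move_pose(position, orientation): joint-space move of the TCP to a pose.
- manip.move_linear(position, rate=0.15, rot=None): straight line of the TCP; rot=None keeps the orientation; rate is the mean speed in m/s.
- manip.set_joints(angles): joint-space move.
- manip.set_gripper(opening, force=None): finger opening in m; force is the grip in N (None keeps the last); returns when the fingers have stopped.
- manip.dwell(seconds).
- inverse_kinematics(position, orientation): joint angles nearest the present ones, or None.
- manip.state(): the state.
- cams.capture(name): name is "scene" or "top" or "wrist"; returns a dict with "image" (400x640x3 uint8, blue, green, red), "z_map" (400x640 float32, m along the optical axis (not along the pixel's ray), 0 where there is no reading), "intrinsics" (3x3 intrinsics, pixels), "position" and "orientation" of the camera in the world; the wrist camera has in their place "T_tool_cam" (4x4, takes a point from camera to tool coordinates, whose origin is the TCP and whose axes are the tool frame's). Camera axes: x right, y down, z forward; pixel columns grow to the right and rows downward; lengths in m; the calibration is good to about 2 mm. A picture is of the moment at which its call begins: read the wrist's pose just before it.
A pose or a line that the arm cannot do raises manip.IKError and nothing moves.
- order.close_job(): hands the job in, once; it reports no verdict.
The state is a dict: "clock": time; "joint_pos": joint angles; "joint_velocities": joint speeds; "tau": joint torques, N m; "tool_pos": TCP position; "tcp_rot": TCP orientation; "contact_force": force on the tool from outside, world axes, zero at the start; "moment": the same for the moment, N m; "gripper_width": finger opening in m.
Only numpy, scipy, OpenCV 4.12 (cv2) and the standard library are available. Lean on these libraries where they do the work, as an engineer would, in place of code of your own. Each camera call takes 0.05 s, during which the arm holds its last target. There are 200 camera calls.

## Working session

There is one attempt and no reset: what is moved stays moved. The work goes in short steps, each a Python script; the robot and the scene stay as the last script left them, time stands still between calls to the robot, and variables do not carry over. Pictures are saved under pics/ and viewed, about 8 in all and at most 12, crops included, and the job is handed in when it is done.

```bash
ls; mkdir -p pics
python3 - <<'E'
from cell import manip,cams
import cv2,numpy as np
for n in("top","scene"):
    c=cams.capture(n); cv2.imwrite(f"pics/{n}0.png",c["image"]); np.savez(f"{n}0.npz",**c)
    print(n,c["intrinsics"].tolist(),c["position"],c["orientation"])
s=manip.state();print(s["clock"],s["tool_pos"],s["tcp_rot"],s["gripper_width"])
E
```

```text
pics
top [[400.2587791530558, 0.0, 318.7800483448742], [0.0, 400.2587791530558, 198.35160881172314], [0.0, 0.0, 1.0]] [0.45828368 0.04529057 1.02278645] [-2.19072017  2.18153787 -0.06621152]
scene [[475.6267804735631, 0.0, 313.78476477888177], [0.0, 475.6267804735631, 195.72191090482144], [0.0, 0.0, 1.0]] [ 0.99153235 -0.49502242  0.72311098] [-2.15624477 -0.81973463  0.36220158]
0.1 [ 0.15756659 -0.65566696  0.23747974] [ 2.09705689  0.25064677 -2.0974245 ] 0.08767766153698618
```

View pics/top0.png

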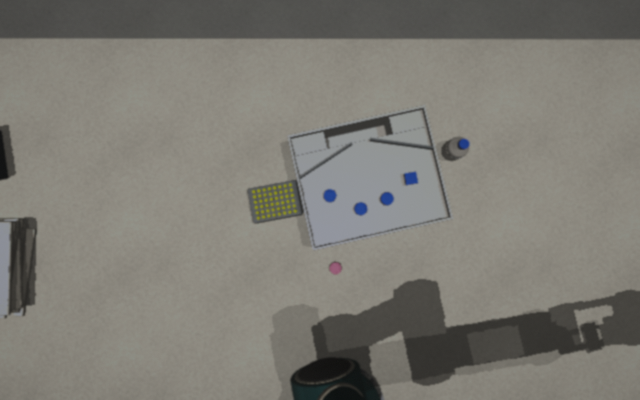

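View pics/scene0.png

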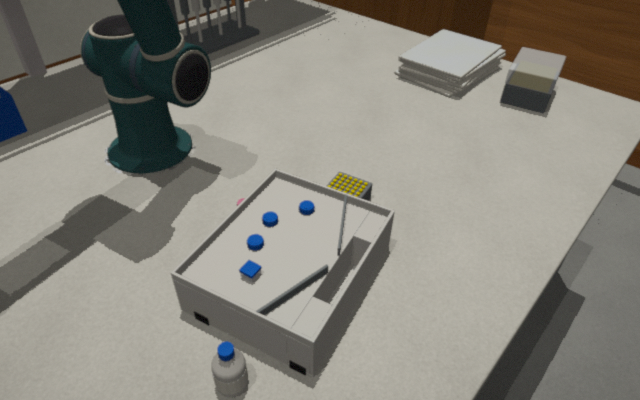

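The top view shows what could be mistaken for a cap:
- Blue discs at (330,196), (361,209) and (387,199) are the caps.
- The blue square at (411,178) is the slidebox.
- The blue bottle lid at (463,144) and the pink disc at (335,268) are decoys.

The gate lies between the fence ends at about (352,145) and (370,140). Next I'll measure all of these and check a close crop.

```bash
cat > h.py <<'E'
import cv2,numpy as np
from scipy.spatial.transform import Rotation as R
def cast(c,uv,z):
    uv=np.atleast_2d(uv).astype(float); K=c["intrinsics"]
    d=np.c_[(uv-K[:2,2])/[K[0,0],K[1,1]],np.ones(len(uv))]@R.from_rotvec(c["orientation"]).as_matrix().T
    p=c["position"]; return p+d*((z-p[2])/d[:,2])[:,None]
def cloud(c):
    v,u=np.nonzero(c["z_map"]>0); K=c["intrinsics"]; z=c["z_map"][v,u]
    P=np.c_[(u-K[0,2])/K[0,0]*z,(v-K[1,2])/K[1,1]*z,z]@R.from_rotvec(c["orientation"]).as_matrix().T+c["position"]
    return np.c_[u,v],P
def blobs(c):
    hsv=cv2.cvtColor(c["image"],cv2.COLOR_BGR2HSV); m=cv2.inRange(hsv,(105,140,60),(130,255,255))
    n,l,st,ce=cv2.connectedComponentsWithStats(m)
    return [(ce[i],st[i]) for i in range(1,n) if st[i,4]>25]
E
python3 - <<'E'
from h import *
for n in("top","scene"):
    c=dict(np.load(f"{n}0.npz"))
    for ce,st in blobs(c): print(n,ce.round(1),st[2:],cast(c,ce,.100)[0].round(4))
    uv,P=cloud(c)
    roi=(P[:,0]>.3)&(P[:,0]<.75)&(abs(P[:,1])<.3)
    h=np.histogram(P[roi,2],np.arange(-.01,.13,.004)); print(dict(zip((h[1][:-1]*1000).round().astype(int).tolist(),h[0].tolist())))
    if n=="top":
        f=roi&(P[:,2]>.075)&(P[:,2]<.112); im=np.zeros((400,640),np.uint8); im[uv[f,1],uv[f,0]]=255
        k,l,s,_=cv2.connectedComponentsWithStats(im); i=1+s[1:,4].argmax()
        cs,_=cv2.findContours((l==i).astype(np.uint8),0,2); r=cv2.minAreaRect(cast(c,cs[0][:,0],.104)[:,:2].astype(np.float32)); print("tray",r,cv2.boxPoints(r))
        # fence-top grey pixels
        g=c["image"]; 
        cr=cv2.resize(g[95:260,235:480],None,fx=3.2,fy=3.2,interpolation=cv2.INTER_CUBIC); cv2.imwrite("pics/crop.png",cr)
E
```

```text
top [463.3 143.7] [10 10 71] [ 0.6473 -0.2862  0.1   ]
top [410.5 178. ] [ 12  11 115] [ 0.5666 -0.1625  0.1   ]
top [329.5 195.1] [ 12  11 102] [0.5261 0.0249 0.1   ]
top [386.5 198.1] [ 12  12 108] [ 0.5195 -0.1067  0.1   ]
top [360.3 208.3] [ 12  12 105] [ 0.4958 -0.0461  0.1   ]
{-10: 11, -6: 2989, -2: 15864, 2: 3655, 6: 355, 10: 104, 14: 102, 18: 39, 22: 37, 26: 48, 30: 40, 34: 47, 38: 101, 42: 917, 46: 614, 50: 277, 54: 48, 58: 51, 62: 69, 66: 84, 70: 71, 74: 80, 78: 142, 82: 5985, 86: 6830, 90: 316, 94: 227, 98: 677, 102: 1352, 106: 220, 110: 3, 114: 0, 118: 0, 122: 0}
tray ((0.5694243311882019, -0.06589850783348083), (0.2726542055606842, 0.3295165002346039), 12.91336727142334) [[ 0.39972532  0.06422681]
 [ 0.47336483 -0.25695592]
 [ 0.73912334 -0.19602382]
 [ 0.66548383  0.1251589 ]]
scene [  9.1 117.3] [ 27  54 874] [-0.2339 -0.2249  0.1   ]
scene [306.4 207.2] [ 14  14 158] [0.5293 0.019  0.1   ]
scene [269.7 218.7] [ 14  14 165] [ 0.4993 -0.052   0.1   ]
scene [255.  241.9] [ 15  15 191] [ 0.5231 -0.1126  0.1   ]
scene [249.9 268.8] [ 21  17 211] [ 0.5627 -0.1618  0.1   ]
scene [225.6 350.9] [ 16  19 242] [ 0.6508 -0.2915  0.1   ]
{-10: 0, -6: 69, -2: 12969, 2: 6633, 6: 538, 10: 306, 14: 354, 18: 336, 22: 333, 26: 331, 30: 345, 34: 341, 38: 356, 42: 461, 46: 661, 50: 588, 54: 363, 58: 369, 62: 407, 66: 436, 70: 430, 74: 429, 78: 438, 82: 1992, 86: 13351, 90: 980, 94: 873, 98: 1277, 102: 2132, 106: 651, 110: 2, 114: 0, 118: 0, 122: 0}
```

View pics/crop.png

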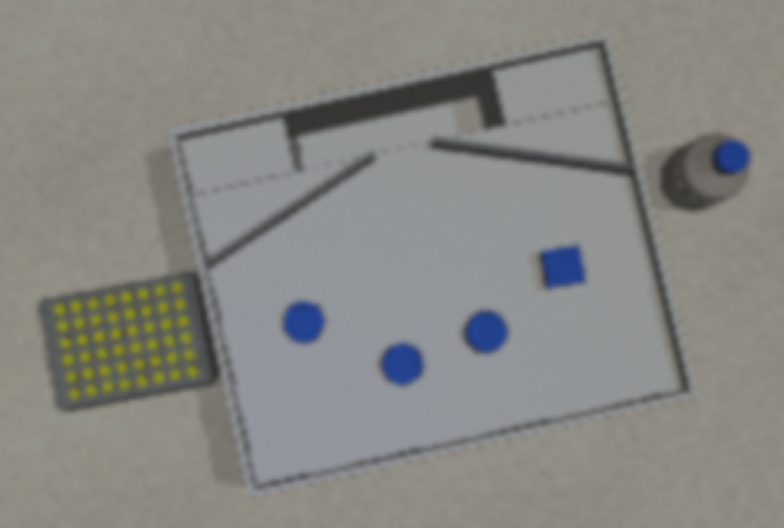

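The crop confirms three round blue discs, a square box, and a gate between crop pixels (373,155) and (432,143). The tray rectangle fits the given size (272.7 x 329.5 mm, yaw 12.9°), and caps and box are at the nominal places. The two cameras disagree by about 3 mm in y, so I'll refine with the wrist camera from above.

```bash
cat >> h.py <<'E'
O=np.array([.5694,-.0659]); YAW=np.deg2rad(12.91)
ex=np.array([np.cos(YAW),np.sin(YAW)]); ey=np.array([-ex[1],ex[0]]); O=O+.034*ex
def w2t(p): d=np.asarray(p)[...,:2]-O; return np.stack([d@ex,d@ey],-1)
def t2w(q,z): return np.r_[O+q[0]*ex+q[1]*ey,z]
def rot(a,s=1): # fingers down, tool z = s * push direction at world yaw a
    z=s*np.array([np.cos(a),np.sin(a),0]); x=np.array([0,0,-1.]); return R.from_matrix(np.c_[x,np.cross(z,x),z]).as_rotvec()
def wristcap(manip,cams,name):
    s=manip.state(); c=cams.capture("wrist"); T=c["T_tool_cam"]; Rt=R.from_rotvec(s["tcp_rot"])
    c["position"]=s["tool_pos"]+Rt.apply(T[:3,3]); c["orientation"]=(Rt*R.from_matrix(T[:3,:3])).as_rotvec()
    cv2.imwrite(f"pics/{name}.png",c["image"]); return c
E
python3 - <<'E'
from h import *
from cell import manip,cams,inverse_kinematics as ik
s=manip.state(); print(R.from_rotvec(s["tcp_rot"]).as_matrix().round(2).tolist())
for q in [(-.06,0),(.03,0)]:
  for S in(1,-1):
    for a in (-50,-15,0,15,50): 
        j=ik(t2w(q,.1),rot(YAW+np.deg2rad(a),S)); print(q,S,a,None if j is None else np.round(j,2))
S=1 if ik(t2w((-.06,0),.1),rot(YAW,1)) is not None else -1
manip.move_pose(t2w((-.09,0),.36),rot(YAW,S)); manip.set_gripper(.014)
c=wristcap(manip,cams,"w1"); np.savez("w1.npz",**c); s=manip.state(); print(s["clock"],s["tool_pos"],s["gripper_width"],c["position"])
for ce,st in blobs(c): p=cast(c,ce,.1)[0]; print(ce.round(1),st[2:],p.round(4),w2t(p).round(4))
E
```

```text
[[-0.0, 0.23, -0.97], [0.0, -0.97, -0.23], [-1.0, -0.0, -0.0]]
(-0.06, 0) 1 -50 [-0.18  0.16  2.01 -0.    0.98 -1.1 ]
(-0.06, 0) 1 -15 [-0.18  0.16  2.01 -0.    0.98 -1.71]
(-0.06, 0) 1 0 [-0.18  0.16  2.01 -0.    0.98 -1.97]
(-0.06, 0) 1 15 [-0.18  0.16  2.01 -0.    0.98 -2.23]
(-0.06, 0) 1 50 None
(-0.06, 0) -1 -50 [-0.18  0.16  2.01  0.    0.98  2.04]
(-0.06, 0) -1 -15 [-0.18  0.16  2.01  0.    0.98  1.43]
(-0.06, 0) -1 0 [-0.18  0.16  2.01 -0.    0.98  1.17]
(-0.06, 0) -1 15 [-0.18  0.16  2.01 -0.    0.98  0.91]
(-0.06, 0) -1 50 [-0.18  0.16  2.01  0.    0.98  0.3 ]
(0.03, 0) 1 -50 [-0.12  0.3   1.82 -0.    1.01 -1.04]
(0.03, 0) 1 -15 [-0.12  0.3   1.82 -0.    1.01 -1.66]
(0.03, 0) 1 0 [-0.12  0.3   1.82 -0.    1.01 -1.92]
(0.03, 0) 1 15 [-0.12  0.3   1.82 -0.    1.01 -2.18]
(0.03, 0) 1 50 None
(0.03, 0) -1 -50 [-0.12  0.3   1.82  0.    1.01  2.1 ]
(0.03, 0) -1 -15 [-0.12  0.3   1.82  0.    1.01  1.49]
(0.03, 0) -1 0 [-0.12  0.3   1.82 -0.    1.01  1.22]
(0.03, 0) -1 15 [-0.12  0.3   1.82 -0.    1.01  0.96]
(0.03, 0) -1 50 [-0.12  0.3   1.82  0.    1.01  0.35]
3.7583 [ 0.51479396 -0.07838564  0.35997097] 0.014565536347888944 [ 0.44111548 -0.09435179  0.50714641]
[343.6 158.8] [ 20  20 303] [ 0.4966 -0.0461  0.1   ] [-0.1005  0.0356]
[300. 165.] [ 19  19 295] [ 0.5197 -0.1064  0.1   ] [-0.0915 -0.0283]
[384.1 188.2] [ 20  19 290] [0.5261 0.0245 0.1   ] [-0.056   0.0978]
[257.6 188.1] [ 18  18 308] [ 0.5685 -0.1616  0.1   ] [-0.0563 -0.093 ]
[171.8 218.2] [ 18  16 209] [ 0.6464 -0.2842  0.1   ] [-0.0078 -0.23  ]
```

View pics/w1.png

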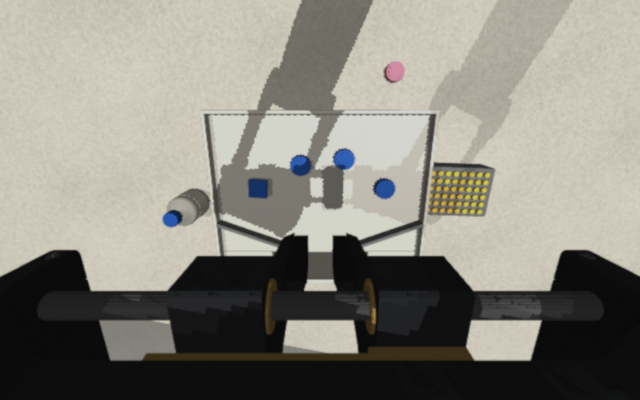

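The wrist view agrees with the top view within 1 mm (caps at (344,159), (300,165) and (384,188); box at (258,188)). I'll push the first cap with the two fingertips as a shallow V: to the tray's midline first, then straight at the gate.

```bash
cat >> h.py <<'E'
D=.0222; ZP=.091; ZT=.135
def behind(q,u,extra,z): return t2w(np.asarray(q)-(D+extra)*u,z)
def sweep(manip,q,stage,S=1,end=.060):
    q=np.array(q);stage=np.array(stage); u=(stage-q)/np.linalg.norm(stage-q); a=np.arctan2(u[1],u[0]); f=np.array([1.,0])
    manip.move_pose(behind(q,u,.012,ZT),rot(YAW+a,S)); manip.move_linear(behind(q,u,.012,ZP),rate=.08)
    manip.move_linear(behind(stage,u,0,ZP),rate=.07); print("push",np.round(manip.state()["contact_force"],2))
    manip.move_linear(behind(stage,u,.010,ZP),rate=.08)
    manip.move_linear(behind(stage,f,.010,ZP),rate=.06,rot=rot(YAW,S))
    manip.move_linear(behind((end,0),f,0,ZP),rate=.06); print("end",np.round(manip.state()["contact_force"],2))
    manip.move_linear(behind((end,0),f,.02,ZP),rate=.1); manip.move_linear(behind((end,0),f,.02,ZT),rate=.15)
def report(cams,name):
    c=cams.capture("scene"); cv2.imwrite(f"pics/{name}.png",cv2.resize(c["image"][150:400,140:460],None,fx=2,fy=2))
    for ce,st in blobs(c): print(ce.round(1),st[2:],w2t(cast(c,ce,.098)[0]).round(4))
E
python3 - <<'E'
from h import *
from cell import manip,cams
sweep(manip,(-.1005,.0356),(-.02,0)); print(manip.state()["clock"]); report(cams,"s1")
E
```

```text
push [-0.05 -0.01 -1.09]
end [0.04 0.16 0.03]
10.25
[  9.1 117.3] [ 27  54 871] [-0.8561  0.0261]
[255.  241.9] [ 16  15 196] [-0.0908 -0.0336]
[249.7 268.6] [ 20  17 210] [-0.0636 -0.0904]
[225.7 350.9] [ 16  19 241] [-0.0058 -0.2372]
```

View pics/s1.png

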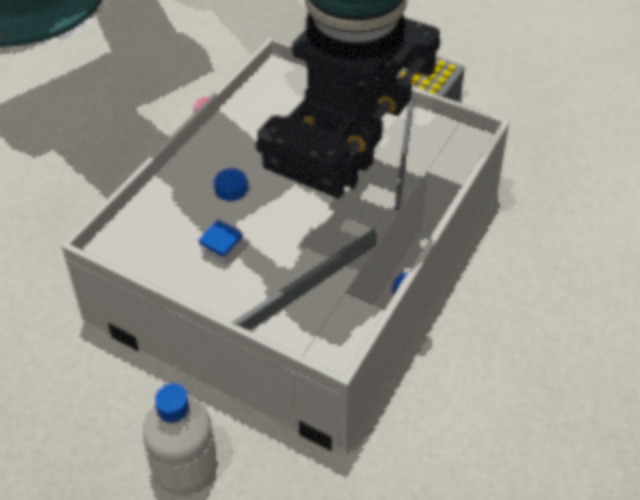

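The first cap is in the slot (blue at crop pixel (400,283)), and the second cap and the box are undisturbed. Next is the second cap, followed by the far one.

Run:
```python
from h import *
from cell import manip,cams
sweep(manip,(-.0915,-.0283),(-.02,0)); print(manip.state()["clock"]); report(cams,"s2")
```

```text
push [-0.35 -0.13  0.17]
end [ 0.6  -0.31 -0.94]
16.3
[  9.1 117.3] [ 27  54 869] [-0.856   0.0261]
[249.8 268.7] [ 21  17 213] [-0.0635 -0.0904]
[340.4 287. ] [ 9 13 44] [ 0.0894 -0.0509]
[225.7 350.9] [ 16  19 239] [-0.0059 -0.2371]
```

View pics/s2.png

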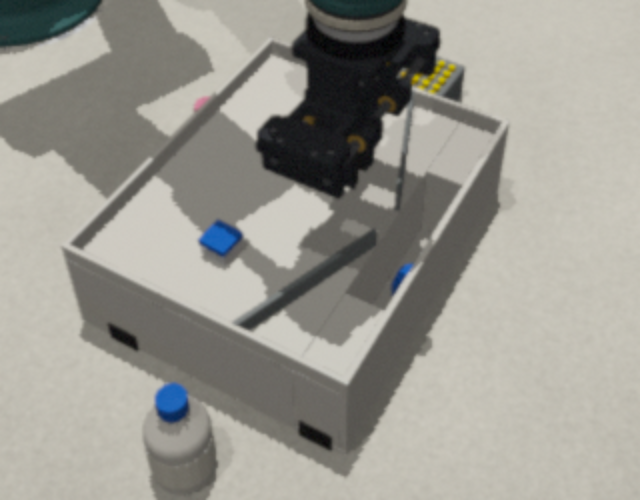

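The second cap is no longer on the field and the slot shows more blue at crop (403,278). Now the third cap, then I'll back the arm off and check from the top.

Run:
```python
from h import *
from cell import manip,cams
sweep(manip,(-.056,.0978),(0,0))
print(manip.state()["clock"])
manip.move_linear(t2w((-.02,0),.3),rate=.2); manip.move_pose([.158,-.656,.3],rot(YAW-np.pi/3))
c=cams.capture("top"); 
for ce,st in blobs(c): print(ce.round(1),st[2:],w2t(cast(c,ce,.1)[0]).round(4))
a=cv2.resize(c["image"][95:260,270:480],None,fx=3,fy=3,interpolation=cv2.INTER_CUBIC); cv2.imwrite("pics/t3.png",a)
report(cams,"s3"); print(manip.state()["clock"])
```

```text
push [-0.21  0.65 -0.47]
end [ 0.35 -1.07 -0.74]
23.6917
[355.3 135.7] [ 12  12 112] [0.0664 0.0087]
[463.3 143.7] [10 10 71] [-0.0073 -0.2321]
[410.5 178. ] [ 12  11 114] [-0.0584 -0.0936]
[  9.2 117.2] [ 27  54 876] [-0.8562  0.0264]
[249.8 268.8] [ 21  17 211] [-0.0632 -0.0906]
[339.5 282.4] [ 14  21 168] [ 0.0839 -0.0428]
[225.6 350.9] [ 16  19 244] [-0.0059 -0.2373]
27.375
```

View pics/t3.png

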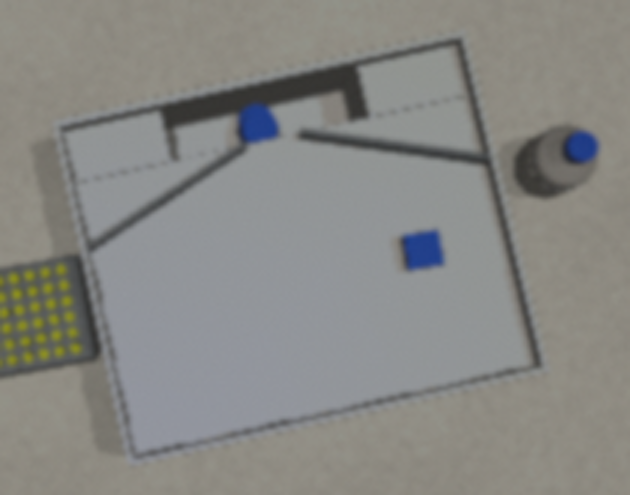

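View pics/s3.png

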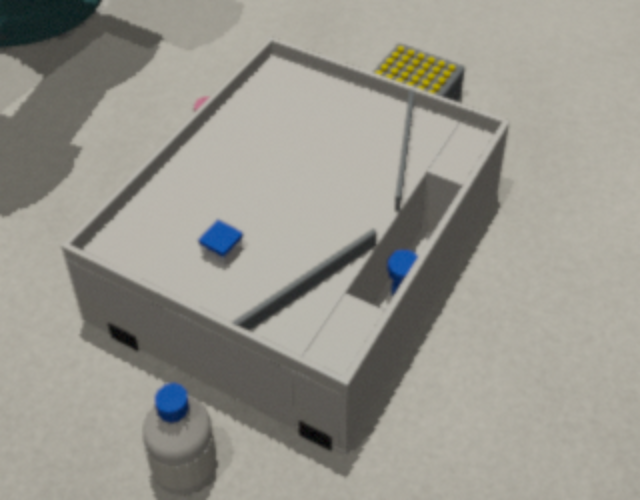

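Both views show the field clear of caps, the caps stacked in the slot (top crop (257,122)), and the box in place. I'll check the heights from the depth map and compare the bystanders with the start before handing in.

Run:
```python
from h import *
from cell import manip,cams
for n in("top","scene"):
    c=cams.capture(n); uv,P=cloud(c); hsv=cv2.cvtColor(c["image"],cv2.COLOR_BGR2HSV)
    q=w2t(P); m=cv2.inRange(hsv,(100,110,30),(132,255,255))[uv[:,1],uv[:,0]]>0
    k=m&(q[:,0]>.03)&(q[:,0]<.11)&(abs(q[:,1])<.09)
    print(n,k.sum(),"z pct",np.percentile(P[k,2],[2,25,50,75,98]).round(3),"x",np.percentile(q[k,0],[2,50,98]).round(3),"y",np.percentile(q[k,1],[2,50,98]).round(3))
    o=np.load(f"{n}0.npz"); d=cv2.absdiff(o["image"],c["image"]).max(2)
    _,P0=cloud(o); 
    for nm,(x0,x1,y0,y1) in dict(tip=(-.09,.03,.17,.3),bottle=(-.05,.06,-.26,-.18)).items():
        f=lambda P:(lambda t:P[(t[:,0]>x0)&(t[:,0]<x1)&(t[:,1]>y0)&(t[:,1]<y1)&(P[:,2]>.03)].mean(0).round(4))(w2t(P))
        print(nm,f(P0),f(P))
print(manip.state()["clock"])
```

```text
top 126 z pct [0.029 0.044 0.047 0.049 0.051] x [0.063 0.077 0.096] y [-0.012  0.001  0.015]
tip [0.5141 0.1589 0.0461] [0.5141 0.159  0.0462]
bottle [ 0.6431 -0.279   0.0711] [ 0.6433 -0.2789  0.0714]
scene 177 z pct [0.021 0.047 0.049 0.05  0.051] x [0.057 0.068 0.077] y [-0.017 -0.006  0.012]
tip [0.513  0.1837 0.0479] [0.5127 0.1836 0.048 ]
bottle [ 0.6571 -0.2946  0.0712] [ 0.6571 -0.2945  0.0713]
27.475
```

```bash
python3 -c "
from cell import order
order.close_job()"
```

```text
the job is handed in; nothing more can be done
```

All three blue caps are in the slot and the job is handed in. I pushed them one at a time along the tray floor with slightly open fingertips, first to the tray's midline and then straight through the gate. It took about 27.5 s on the robot's clock.

My last checks:
- **Caps:** none are left on the field. The blue in the slot tops out at about 48 mm above the bench. That matches three flat caps stacked on its 6 mm floor (6 + 3 × 14 = 48 mm).
- **Box, bottle and tip box:** all are where they started, within about 0.3 mm.
- **Arm:** it is parked clear of everything. The wrist force readings I took, one at the end of each push, were about 1 N.

The one disagreement was early on: the top and scene cameras differed by about 3 mm in y. The wrist camera matched the top camera within 1 mm for the caps, so I used its cap positions. No check failed.

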